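Tip a dispenser carton onto its back in its bench holder

ROBOT

A 6-joint arm with a two-finger parallel gripper is mounted at the origin on a cart in front of the work surface, level with it; the furniture and walls round the work are solid. World frame = base frame: x ahead of the robot, y to its left, z up, the work surface at z = 0. Lengths are in m, angles in rad, forces in N, time in s.
With the tool pointing down it reaches from about 0.3 to 0.775 m from the base axis. Payload 14.6 kg.
Tool frame: the origin (TCP) lies at the very end of the fingers, on their centre line; the grasp point (between the pads) lies 19 mm behind it; z points along the fingers, y is the line along which they close (so a half turn about z gives the same grasp; the last joint's range is limited). The gripper opens to 94 mm and grips with 3 to 60 N. Pads are 16 mm wide; open, the fingers measure 119 mm over their backs; the gripper's body (75 mm by 177 mm) begins 78 mm behind the grasp point.
Start: joints at [-1.284, 0.3, 1.521, -0, 1.321, -0.067], TCP at [0.191, -0.516, 0.205] pointing down, gripper open.
Joint ranges: [-3.03, 3.03], [-0.79, 2.21], [0.23, 2.52], [-1.04, 4.18], [0, 3.07], [-2.55, 2.55]. Speed limits (rad/s): [2.22, 2.22, 2.57, 3.14, 3.14, 3.14].

INTERFACE

Orientations are given as [roll, pitch, yaw] about the fixed x, y, z axes, in that order (R = Rz(yaw) Ry(pitch) Rx(roll)).
In Python, from station import ctrl gives the robot as it stands.
- The arm moves only by the shell command python3 -m pendant 'ROWS' [OPENING] [FORCE]. ROWS is JSON, a list of rows, each a list of 2 entries, a list of its own where there are three numbers: the shift along the world's x, y, z in cm, then the turn about the world's z in rad. A call has 1 to 20 rows; each row shifts and turns the commanded pose from where the row before left it; what a row does not reach is not made up. A row lasts 1/12 s, in which the tool goes at most 41.7 mm and 7.16 degrees, less where a joint would pass 70% of its speed; a pose out of reach is approached as far as the arm can. A call is refused whole if a number of a shift passes 4.17 or a number of a turn 0.125, either way. A call with a gripper value outside its range is refused whole. OPENING is the opening, from 0 (shut) to 1 (fully open), set as the call begins (- or left out, the last holds). The fingers move at their own pace and stop on an object; FORCE is the grip in N (left out, the last holds). Time passes only in rows, so rows that do not move let the fingers close. It gives the time, the measured TCP pose, the force, the opening and the grip force at its end, in the units of the state.
- ctrl.get_obs(): the state, without advancing time (a new reading comes with each control period).
- ctrl.camera(name): name is "side" or "top" or "wrist"; returns a dict with "color" (480x640x3 uint8, red, green, blue), "intrinsics" (3x3 intrinsics, pixels), "camera_from_world" (4x4, takes a point from world to camera coordinates). Camera axes: x right, y down, z forward; pixel columns grow to the right and rows downward; lengths in m; the calibration is good to about 2 mm. The wrist camera is an equidistant fisheye: a pixel r from the principal point sees the ray r / f radians off the axis. A picture is of the moment at which its call begins. There is no depth.
- ctrl.hand_in(): hands the job in; it is judged then, once.
The state is a dict: "time_s": time; "qpos": joint angles; "joint_vel": joint speeds; "tau": joint torques, N m; "ee_pos": TCP position; "eef_rot": TCP orientation; "force": force on the tool from outside, world axes, zero at the start; "moment": the same for the moment, N m; "grip_width": finger opening in m; "grip_force": force on a finger pad.
Only numpy, scipy, OpenCV 4.12 (cv2) and the standard library are available. Lean on these libraries where they do the work, as an engineer would, in place of code of your own. Each camera call takes 0.05 s, during which the arm holds its last target. There are 200 camera calls.

TASK

The dispenser carton stands on end with its oval opening facing you, just in front of its low white holder. Slide it up until its foot butts against the holder's front edge, then push high on its face to tip it over that edge so that it lies on its back in the holder with the opening upward, and press it firmly home, square against the holder's end wall. Do not crush the carton, and leave the neighbouring things where they stand.

Things in the scene. Friction and masses are not known exactly. Their poses are not given: they have to be found in the camera images.
- carton: Closed rigid cardboard dispenser carton, loose: 92 mm deep (its x), 104 mm wide (y), 124 mm high (z), 0.3 to 0.54 kg, too thick to grasp. Origin: middle of its underside as it stands, z up. Its -x face bears the oval opening and looks away from the holder. It starts 20 to 40 mm short of the holder's front edge, up to 6 mm to one side, turned up to 0.1 rad.
- carton_center (a point): Centre of the carton, 62 mm above its underside; axes as the carton. Sliding it on bench or holder takes 1 to 5 N (more if the fingers also drag down on it): push below 40 mm height, gripper leaning back to clear the face. Butt its foot against the edge with 10 to 14 N for half a second. Once it lies in the holder, press its near end home with 12 to 16 N for half a second. A push over 20 N crushes it.
- carton_face (a point): Point high on the carton's opening face, 105 mm above its underside. Push 85 to 110 mm up to tip it (1 to 6 N, foot against the edge). The pushed point climbs on an arc about the front edge: rise with it, for a level push rubs on the face and jams the carton beyond 20 N. Past about 37 degrees it falls over by itself; it then juts out of the holder's front by 15 to 40 mm.
- holder: White sheet-metal holder fixed to the bench. Origin: on the bench under the middle of its front edge, the one nearest the robot; +x points level into the holder towards its end wall, y left, z up. Two side cheeks 4 mm thick rise 29 mm above its floor, inner faces 64 mm either side of the middle (12 mm spare each side of the carton), beginning 13 mm in from the front edge.
- holder_edge (a point): Middle of the holder's front edge, at the top of its floor, 14 mm above the bench; axes as the holder. The edge is a 14 mm high step, 136 mm wide, over which the carton is tipped. The end wall's inner face is 134 mm in from it; the wall rises 57 mm above the floor. With the carton home its centre is 72 mm in from the edge, 60 mm above the bench, its near end 10 mm in from the edge.
- vial: Bystander: small stoppered vial, 23 mm across, 40 mm high, loose; origin under its middle.
- dish: Bystander: petri dish, 59 mm across, 15 mm high, loose; origin under its middle.
- brown_bottle: Bystander: brown reagent bottle, 60 mm across, 118 mm high, loose; origin under its middle.
- small_bottle: Bystander: small clear reagent bottle with black cap, 43 mm across, 82 mm high, loose; origin under its middle.
- strip: Bystander: strip of small wells, 12 x 100 x 14 mm, lying loose; origin under its middle.

How it is judged:
On the way, in this order (a step that is already met when the one before it is completed fails the run):
1. the carton, still upright, is butted against the holder's front edge with at least 1.5 N (angle between carton's own z axis and vertical below 0.1 rad and contact force between carton and holder above 1.5 N), for 0.2 s.
2. the carton lies on its back on the holder's floor, opening upward (angle between carton's own x axis and vertical above 3.06 rad and angle between the z axis of carton and the x axis of holder, either way round below 0.25 rad and z of carton_center in the frame of holder between 0.055 and 0.065 m), for 0.2 s.
3. the lying carton is pressed against the end wall with at least 10 N for 0.3 s (x of carton_center in the frame of holder above 0.069 m and contact force between the fingers and carton above 10 N and angle between carton's own x axis and vertical above 3.06 rad), for 0.3 s.
At the end, for the whole second after the job is handed in: The carton lies at rest flat on the holder's floor between the cheeks, on its back with the opening upward, its far end within 3 mm of the end wall and square to it within 0.06 rad (angle between carton's own x axis and vertical above 3.08 rad and angle between the z axis of carton and the x axis of holder, either way round below 0.06 rad and x of carton_center in the frame of holder between 0.069 and 0.076 m and y of carton_center in the frame of holder between -0.016 and 0.016 m and z of carton_center in the frame of holder between 0.056 and 0.064 m and linear speed of carton below 0.02 m/s); the robot touches nothing.
It fails at once if the robot presses the carton with more than 20 N (contact force between any of the fingers, the arm and carton above 20 N).
It fails at once if a neighbouring thing is moved more than 15 mm (distance of any of vial, dish, brown_bottle, small_bottle, strip from where it was at the start of the episode above 0.015 m).
It also fails if it takes over 70 s, if anything falls off the work surface, if the arm or the gripper's body presses on something with over 40 N, if the wrist force passes 120 N, or if a joint passes its speed limit or range.

## Working session

There is one attempt and no reset: what is moved stays moved. The work goes in short steps, Python scripts to look and compute and a shell command to move; the robot and the scene stay as the last step left them, time stands still between calls to the robot, and variables do not carry over. Pictures are saved under pics/ and viewed, at most 10 in all, crops included, and the job is handed in when it is done.

```bash
ls; mkdir -p pics
python3 - <<'E'
from station import ctrl
import cv2,numpy as np
o=ctrl.get_obs();print(o)
for n in ("top","side"):
    c=ctrl.camera(n);cv2.imwrite(f"pics/{n}0.png",c["color"][:,:,::-1]);print(n,c["intrinsics"].tolist(),np.round(c["camera_from_world"],4).tolist())
E
```

```text
pics
{'time_s': 0.0, 'qpos': array([-1.28360813e+00,  3.00465900e-01,  1.52158266e+00,  3.28836091e-06,
        1.32070537e+00, -6.66010882e-02]), 'joint_vel': array([ 4.61555608e-04,  6.62377277e-04,  6.18925907e-04,  9.05793317e-05,
       -9.00087095e-04, -1.10705205e-03]), 'tau': array([ 1.40799177e-03, -5.31808341e+01, -3.52728868e+01,  7.08673079e-02,
        2.44989916e-02, -8.32584715e-05]), 'ee_pos': array([ 0.19047241, -0.51568272,  0.20488852]), 'eef_rot': array([-3.14043416e+00, -8.04630693e-05,  3.53788422e-01]), 'force': array([0.25743314, 0.05219876, 0.2918607 ]), 'moment': array([-0.02473257,  0.01480746, -0.02327017]), 'grip_force': 0.0, 'grip_width': 0.0940844680293607}
top [[448.9676808780375, 0.0, 318.4778939890028], [0.0, 448.9676808780375, 237.44360001402242], [0.0, 0.0, 1.0]] [[0.0289, -0.9993, 0.0253, -0.0996], [-0.9831, -0.033, -0.1802, 0.6526], [0.1809, -0.0197, -0.9833, 0.8283], [0.0, 0.0, 0.0, 1.0]]
side [[510.3871828815359, 0.0, 321.9102339106186], [0.0, 510.3871828815359, 229.12997462243897], [0.0, 0.0, 1.0]] [[0.9794, -0.2019, -0.0052, -0.6745], [-0.12, -0.561, -0.819, 0.1227], [0.1625, 0.8028, -0.5737, 0.852], [0.0, 0.0, 0.0, 1.0]]
```

View pics/top0.png

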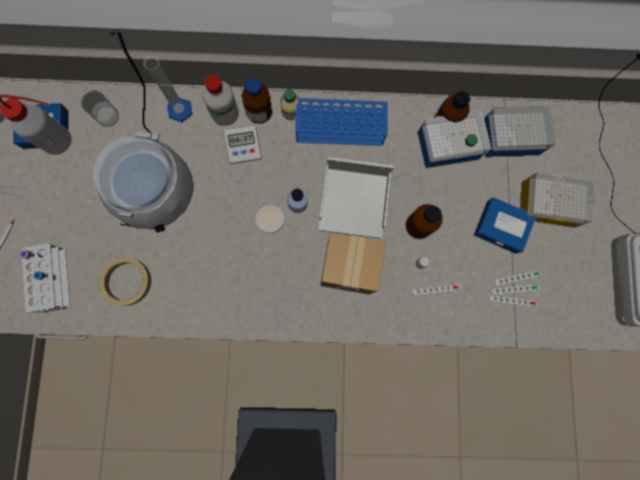

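View pics/side0.png

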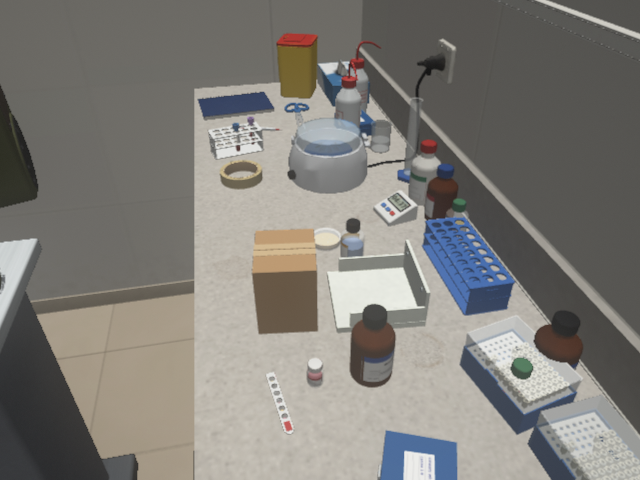

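The top view shows the carton's top at about (354,262) with the holder above it at (357,200). The dish is at (270,219), the small bottle at (298,200), the brown bottle at (427,220), the vial at (424,262) and the strip at (437,290). Next I zoom in for the corners.

```bash
cat > h.py <<'E'
import numpy as np,cv2
from station import ctrl
def ray(c,uv,z):
    K=c["intrinsics"];T=c["camera_from_world"];R=T[:3,:3];o=-R.T@T[:3,3]
    d=R.T@np.linalg.inv(K)@np.array([uv[0],uv[1],1.]);return o+d*(z-o[2])/d[2]
def proj(c,p):
    T=c["camera_from_world"];q=c["intrinsics"]@(T[:3,:3]@np.asarray(p,float)+T[:3,3]);return q[:2]/q[2]
def brown(im):
    h=cv2.cvtColor(im,cv2.COLOR_RGB2HSV);return cv2.inRange(h,(8,80,120),(25,255,255))
E
python3 - <<'E'
from h import *
c=ctrl.camera("top");im=c["color"]
m=brown(im);m[:225]=0;m[300:]=0;m[:,:310]=0;m[:,400:]=0
m=cv2.morphologyEx(m,cv2.MORPH_CLOSE,np.ones((9,9)))
k=max(cv2.findContours(m,0,1)[0],key=cv2.contourArea);r=cv2.minAreaRect(k);b=cv2.boxPoints(r)
print(r);
for p in b:print(p,ray(c,p,.124).round(4))
s=im[225:300,310:400][:,:,::-1]
cr=cv2.resize(im[150:300,300:450,::-1],None,fx=4,fy=4,interpolation=2);cv2.imwrite("pics/crop.png",cr)
for p in b: pass
E
```

```text
((353.6081237792969, 261.3513488769531), (56.882049560546875, 50.141693115234375), 9.462321281433105)
[321.43246 281.4054 ] [ 0.5633 -0.0856  0.124 ]
[329.6757  231.94594] [ 0.6547 -0.0982  0.124 ]
[385.78378 241.2973 ] [ 0.6407 -0.2019  0.124 ]
[377.54056 290.75677] [ 0.5496 -0.1872  0.124 ]
```

View pics/crop.png

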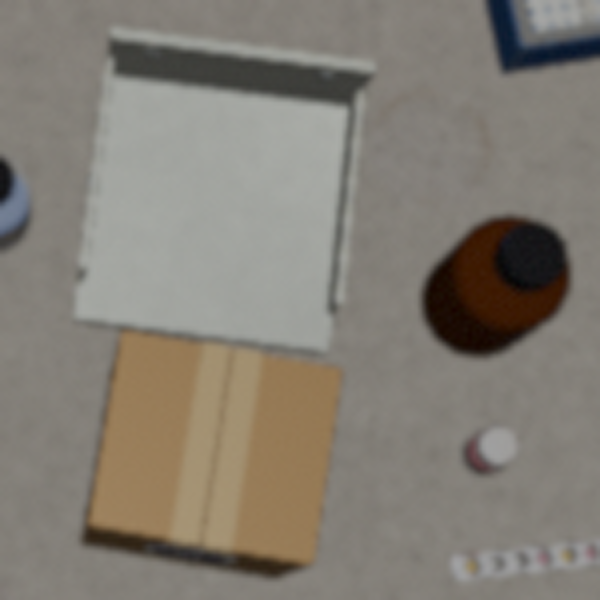

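Run:
```python
from h import *
c=ctrl.camera("top");s=ctrl.camera("side")
P=lambda u,v,z:ray(c,(300+u/4,150+v/4),z)
a=P(75,320,.014);b=P(327,353,.014);d=P(115,75,.014);e=P(350,104,.014)
M=(a+b)/2;w=a-b;yaw=np.arctan2(-w[0],w[1]);w2=d-e
print("holder",M,np.linalg.norm(w),yaw,np.arctan2(-w2[0],w2[1]),np.linalg.norm((d+e)/2-M),np.arctan2(*( (d+e)/2-M)[1::-1]))
R=lambda y:np.array([[np.cos(y),-np.sin(y)],[np.sin(y),np.cos(y)]])
q=[P(*x,.124) for x in((88,527),(312,565),(340,368),(120,332))];C=sum(q)/4
print("carton",C,[np.arctan2(*(q[3]-q[0])[1::-1]),np.arctan2(*(q[2]-q[1])[1::-1]),np.arctan2(-(q[0]-q[1])[0],(q[0]-q[1])[1])])
r=R(yaw).T@(C-M)[:2];print("carton in holder",r)
for n,uv,z in(("brown",(427,220),.06),("brown cap",(432.5,214),.118),("vial",(424,262),.04),("dish",(270,219),.015),("small cap",(297,194),.082)):print(n,ray(c,uv,z).round(3))
print("strip",ray(c,(413,292),.014).round(3),ray(c,(460,287),.014).round(3))
# side checks: carton near-bottom front edges etc
for n,uv,z in(("holderfrontR side",(334,328),.0),("holderfrontL",(328,291),.014),("carton botR near",(257,331),0),("carton botR far",(317,328),0),("brown base",(372,378),0)):print(n,ray(s,uv,z).round(3))
```

```text
holder [ 0.6732197  -0.14634934  0.014     ] 0.13293009257762223 -0.09876803585807088 -0.09073871147081305 0.13635115955076205 -0.1084463082912812
carton [ 0.60086031 -0.14349317  0.124     ] [np.float64(-0.13532928496475752), np.float64(-0.1368496532410471), np.float64(-0.13676676066264576)]
carton in holder [-0.07228838 -0.00429293]
brown [ 0.698 -0.296  0.06 ]
brown cap [ 0.697 -0.291  0.118]
vial [ 0.616 -0.294  0.04 ]
dish [0.7   0.022 0.015]
small cap [ 0.737 -0.034  0.082]
strip [ 0.557 -0.277  0.014] [ 0.57  -0.375  0.014]
holderfrontR side [ 0.667 -0.2    0.   ]
holderfrontL [ 0.673 -0.129  0.014]
carton botR near [ 0.548 -0.181  0.   ]
carton botR far [ 0.641 -0.195  0.   ]
brown base [ 0.698 -0.305  0.   ]
```

The holder edge is at about (0.673,-0.146) with yaw -0.10. The carton centre is at (0.601,-0.1435) with yaw -0.136, so the gap is about 26 mm. I move the open fingers, squared to the holder, to a point behind the carton.

```bash
python3 -m pendant '[[[1.9,2.4,0],-0.0284],[[1.9,2.4,0],-0.0284],[[1.9,2.4,0],-0.0284],[[1.9,2.4,0],-0.0284],[[1.9,2.4,0],-0.0284],[[1.9,2.4,0],-0.0284],[[1.9,2.4,0],-0.0284],[[1.9,2.4,0],-0.0284],[[1.9,2.4,0],-0.0284],[[1.9,2.4,0],-0.0284],[[1.9,2.4,0],-0.0284],[[1.9,2.4,0],-0.0284],[[1.9,2.4,0],-0.0284],[[1.9,2.4,0],-0.0284],[[1.9,2.4,0],-0.0284],[[1.9,2.4,0],-0.0284],[[0,0,0],0],[[0,0,0],0],[[0,0,0],0]]' 0.7
```

```text
time_s: 1.83
ee_pos: [0.4942, -0.1322, 0.2053]
eef_rot: [3.142, 0.0, -0.1]
force: [0.4, 0.2, 0.8]
grip_width: 0.0657
grip_force: 0.0
```

```bash
python3 -m pendant '[[[0,0,-2.5],0],[[0,0,-2.5],0],[[0,0,-2.5],0],[[0,0,-2.5],0],[[0,0,-2.5],0],[[0,0,-2.5],0],[[0,0,-1.1],0],[[0,0,-1.0],0],[[0.5,-0.05,0],0],[[0.5,-0.05,0],0],[[0.5,-0.05,0],0],[[0,0,0],0],[[0,0,0],0]]'
python3 - <<'E'
from h import *
c=ctrl.camera("side");cv2.imwrite("pics/s1.png",c["color"][:,:,::-1])
E
```

```text
time_s: 2.92
ee_pos: [0.5102, -0.1335, 0.0352]
eef_rot: [3.141, -0.001, -0.1]
force: [0.6, -0.1, 0.8]
grip_width: 0.0659
grip_force: 0.0
```

View pics/s1.png

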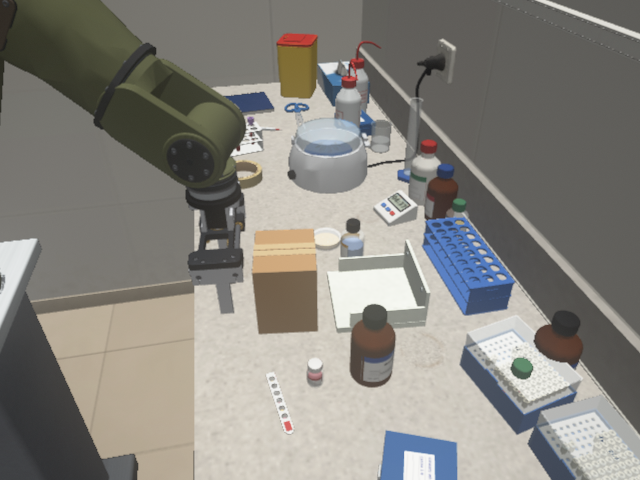

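The side view shows the fingers at (225,295) just short of the carton, and a gripper block at (217,265). I check where that block sits in height against the carton top.

Run:
```python
from h import *
c=ctrl.camera("side")
for y in(-.045,-.0595,-.0885):
  for z in(0,.035,.07,.1,.132):
    print(y,z,[proj(c,(.5102+dx+.0998*y,-.1335+.995*y,z+0)).round().tolist() for dx in(-.0375,-.008,.008,.0375)])
```

```text
-0.045 0 [[205.0, 337.0], [224.0, 334.0], [235.0, 333.0], [254.0, 330.0]]
-0.045 0.035 [[202.0, 321.0], [222.0, 318.0], [232.0, 317.0], [252.0, 314.0]]
-0.045 0.07 [[198.0, 304.0], [219.0, 301.0], [230.0, 300.0], [250.0, 297.0]]
-0.045 0.1 [[195.0, 288.0], [216.0, 286.0], [228.0, 284.0], [248.0, 281.0]]
-0.045 0.132 [[192.0, 271.0], [213.0, 268.0], [225.0, 267.0], [246.0, 264.0]]
-0.0595 0 [[204.0, 345.0], [224.0, 341.0], [234.0, 340.0], [254.0, 337.0]]
-0.0595 0.035 [[201.0, 328.0], [221.0, 325.0], [232.0, 324.0], [252.0, 321.0]]
-0.0595 0.07 [[197.0, 311.0], [218.0, 308.0], [229.0, 306.0], [250.0, 303.0]]
-0.0595 0.1 [[194.0, 295.0], [216.0, 292.0], [227.0, 291.0], [248.0, 288.0]]
-0.0595 0.132 [[191.0, 278.0], [213.0, 275.0], [224.0, 273.0], [246.0, 271.0]]
-0.0885 0 [[202.0, 359.0], [223.0, 356.0], [234.0, 354.0], [254.0, 351.0]]
-0.0885 0.035 [[199.0, 343.0], [220.0, 340.0], [231.0, 338.0], [252.0, 335.0]]
-0.0885 0.07 [[195.0, 326.0], [217.0, 322.0], [228.0, 321.0], [249.0, 318.0]]
-0.0885 0.1 [[192.0, 310.0], [214.0, 307.0], [226.0, 305.0], [248.0, 302.0]]
-0.0885 0.132 [[188.0, 292.0], [211.0, 289.0], [223.0, 287.0], [245.0, 284.0]]
```

The block's bottom edge matches z≈0.135 or more, so it clears the carton top. Now I approach and slide.

```bash
python3 -m pendant '[[[0.5,-0.05,0],0],[[0.5,-0.05,0],0],[[0.5,-0.05,0],0],[[0.5,-0.05,0],0],[[0.5,-0.05,0],0],[[0.5,-0.05,0],0],[[0.2,-0.02,0],0],[[0.2,-0.02,0],0],[[0.2,-0.02,0],0],[[0.2,-0.02,0],0],[[0.2,-0.02,0],0],[[0.2,-0.02,0],0],[[0.2,-0.02,0],0],[[0.2,-0.02,0],0]]'
```

```text
time_s: 4.18
ee_pos: [0.5556, -0.138, 0.0344]
eef_rot: [-3.142, 0.0, -0.101]
force: [-1.3, -0.2, -0.0]
grip_width: 0.0659
grip_force: 1.0
```

```bash
python3 -m pendant '[[[0.2,-0.02,0],0],[[0.2,-0.02,0],0],[[0.2,-0.02,0],0]]'
```

```text
time_s: 4.43
ee_pos: [0.5617, -0.1386, 0.0344]
eef_rot: [-3.142, 0.0, -0.101]
force: [-2.3, 0.4, -0.3]
grip_width: 0.0661
grip_force: 1.0
```

```bash
python3 -m pendant '[[[0.2,-0.02,0],0],[[0.2,-0.02,0],0],[[0.2,-0.02,0],0],[[0.2,-0.02,0],0]]'; python3 -m pendant '[[[0.1,-0.01,0],0]]';python3 -m pendant '[[[0.1,-0.01,0],0]]'
```

```text
time_s: 4.77
ee_pos: [0.5697, -0.1395, 0.0344]
eef_rot: [-3.142, 0.0, -0.101]
force: [-1.4, -0.3, 0.0]
grip_width: 0.0659
grip_force: 0.9
time_s: 4.85
ee_pos: [0.5708, -0.1395, 0.0344]
eef_rot: [-3.142, -0.0, -0.101]
force: [-2.3, 0.2, 1.1]
grip_width: 0.0658
grip_force: 1.1
time_s: 4.93
ee_pos: [0.5717, -0.1396, 0.0344]
eef_rot: [-3.142, 0.0, -0.101]
force: [-2.2, 0.7, 0.1]
grip_width: 0.066
grip_force: 1.0
```

```bash
for i in 1; do python3 -m pendant '[[[0.05,-0.005,0],0]]'|grep -E 'pos|force:'; python3 -m pendant '[[[0.05,-0.005,0],0]]'|grep -E 'pos|force:';python3 -m pendant '[[[0.05,-0.005,0],0]]'|grep -E 'pos|force:';python3 -m pendant '[[[0.05,-0.005,0],0]]'|grep -E 'pos|force:';done
```

```text
ee_pos: [0.5721, -0.1397, 0.0344]
force: [-2.9, 0.9, 0.8]
grip_force: 1.0
ee_pos: [0.5726, -0.1397, 0.0344]
force: [-2.5, 0.2, 2.1]
grip_force: 1.8
ee_pos: [0.5726, -0.1398, 0.0345]
force: [-10.7, 0.8, 7.6]
grip_force: 5.4
ee_pos: [0.5727, -0.1398, 0.0346]
force: [-15.9, 1.9, 11.2]
grip_force: 8.0
```

```bash
python3 -m pendant '[[[-0.02,0.002,0.02],0]]'|grep -E 'pos|force:'; python3 -m pendant '[[[0,0,0],0]]'|grep -E 'pos|force:';python3 -m pendant '[[[0,0,0],0]]'|grep -E 'pos|force:'
```

```text
ee_pos: [0.5727, -0.1398, 0.0347]
force: [-4.5, 0.6, -0.1]
grip_force: 2.5
ee_pos: [0.5727, -0.1398, 0.0346]
force: [-7.9, -0.5, 3.6]
grip_force: 3.8
ee_pos: [0.5727, -0.1398, 0.0346]
force: [-6.9, 0.5, 3.6]
grip_force: 3.9
```

```bash
python3 -m pendant '[[[0.02,-0.002,0.01],0],[[0,0,0],0]]'|grep -E 'pos|force:'; python3 -m pendant '[[[0,0,0],0],[[0,0,0],0],[[0,0,0],0],[[0,0,0],0]]'|grep -E 'pos|force:'
python3 - <<'E'
from h import *
c=ctrl.camera("top");cv2.imwrite("pics/t2.png",cv2.resize(c["color"][130:310,280:480,::-1],None,fx=3,fy=3,interpolation=2))
E
```

```text
ee_pos: [0.5727, -0.1398, 0.0347]
force: [-9.2, 0.3, 4.0]
grip_force: 4.5
ee_pos: [0.5727, -0.1398, 0.0347]
force: [-9.4, 0.5, 4.0]
grip_force: 4.5
```

View pics/t2.png

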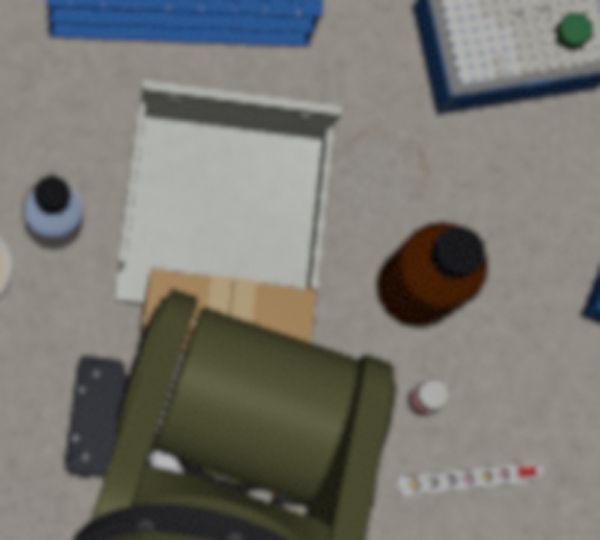

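The carton stands square against the edge: its top far edge runs (152,270) to (316,290) in the crop, parallel to the end wall. I back off, rise to 95 mm and come up to the face.

```bash
python3 -m pendant '[[[-0.5,0.05,0],0],[[-0.5,0.05,0],0],[[-1,0.1,0],0],[[0,0,1.5],0],[[0,0,1.5],0],[[0,0,1.5],0],[[0,0,1.5],0],[[0,0,0],0]]'|grep -E 'pos|force:'; python3 -m pendant '[[[0.5,-0.05,0],0],[[0.5,-0.05,0],0],[[0.5,-0.05,0],0],[[0.2,-0.02,0],0],[[0.1,-0.01,0],0],[[0,0,0],0]]'|grep -E 'pos|force:'
python3 - <<'E'
from h import *
c=ctrl.camera("top")
p=(ray(c,(330.67,220),.124)+ray(c,(385.3,226.7),.124))/2;print(p,(p[0]-.6732)*.0998*1+(p[1]+.1463)*.995)
E
```

```text
ee_pos: [0.5547, -0.1382, 0.0977]
force: [-0.2, 0.1, 0.4]
grip_force: 0.0
ee_pos: [0.5716, -0.1396, 0.0941]
force: [0.0, -0.1, 0.6]
grip_force: 0.0
[ 0.67266254 -0.15024544  0.124     ] -0.003979350536379587
```

```bash
python3 -m pendant '[[[0.1,-0.01,0],0],[[0.24,-0.024,0.26],0]]'|grep -E 'pos|force:'; python3 -m pendant '[[[0.24,-0.024,0.26],0]]'|grep -E 'pos|force:';  python3 -m pendant '[[[0.24,-0.024,0.26],0]]'|grep -E 'pos|force:'
```

```text
ee_pos: [0.5745, -0.1399, 0.0969]
force: [-1.7, -0.4, -0.8]
grip_force: 0.6
ee_pos: [0.5772, -0.1402, 0.1]
force: [-1.2, 0.4, -0.2]
grip_force: 0.6
ee_pos: [0.5799, -0.1404, 0.1029]
force: [-0.8, 0.6, -0.6]
grip_force: 0.6
```

```bash
python3 -m pendant '[[[0.4,-0.04,0.35],0],[[0.4,-0.04,0.35],0],[[0.43,-0.043,0.32],0],[[0.43,-0.043,0.32],0]]'|grep -E 'pos|force:'; python3 -m pendant '[[[0.46,-0.046,0.27],0],[[0.46,-0.046,0.27],0]]'|grep -E 'pos|force:'
python3 - <<'E'
from h import *
c=ctrl.camera("side");cv2.imwrite("pics/s3.png",c["color"][130:430,150:550,::-1])
E
```

```text
ee_pos: [0.5969, -0.1422, 0.1164]
force: [-0.8, -0.3, 0.3]
grip_force: 0.4
ee_pos: [0.6061, -0.1431, 0.1217]
force: [-0.8, 0.6, 0.1]
grip_force: 0.4
```

View pics/s3.png

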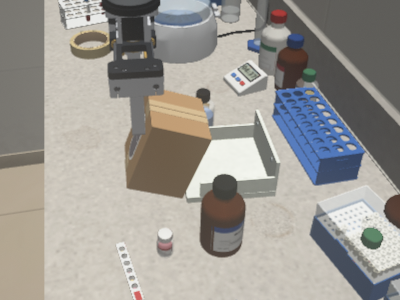

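The crop shows the carton tilted about 20° over the edge, bearing on the fingertips at (145,130). I continue along the arc.

```bash
python3 -m pendant '[[[0.48,-0.048,0.23],0],[[0.48,-0.048,0.23],0],[[0.5,-0.05,0.19],0],[[0.5,-0.05,0.19],0]]'|grep -E 'pos|force:'; python3 -m pendant '[[[0.51,-0.051,0.15],0],[[0.51,-0.051,0.15],0]]'|grep -E 'pos|force:'; python3 -m pendant '[[[0.52,-0.052,0.1],0],[[0.52,-0.052,0.1],0],[[0.53,-0.053,0.05],0],[[0.53,-0.053,0.05],0],[[0,0,0],0]]'|grep -E 'pos|force:'
```

```text
ee_pos: [0.6257, -0.145, 0.1299]
force: [-0.8, 0.8, -0.3]
grip_force: 0.2
ee_pos: [0.6359, -0.1461, 0.1329]
force: [-0.3, 0.2, -1.0]
grip_force: 0.1
ee_pos: [0.6571, -0.1482, 0.1356]
force: [0.0, -0.0, 0.2]
grip_force: 0.0
```

```bash
python3 -m pendant '[[[-1,0.1,1],0],[[-2,0.2,1],0],[[-2,0.2,1],0],[[-2,0.2,0],0],[[-2,0.2,0],0],[[-2,0.2,0],0],[[0,0,0],0],[[0,0,0],0]]'|grep -E 'pos|force:'
python3 - <<'E'
from h import *
c=ctrl.camera("side");t=ctrl.camera("top")
a=cv2.resize(c["color"][180:380,220:470,::-1],None,fx=1.6,fy=1.6,interpolation=2)
b=cv2.resize(t["color"][150:310,290:440,::-1],None,fx=2,fy=2,interpolation=2)
cv2.imwrite("pics/b4.png",np.hstack([a,b[:320]]))
E
```

```text
ee_pos: [0.5463, -0.1372, 0.1663]
force: [-0.1, -1.3, -0.8]
grip_force: 0.0
```

View pics/b4.png

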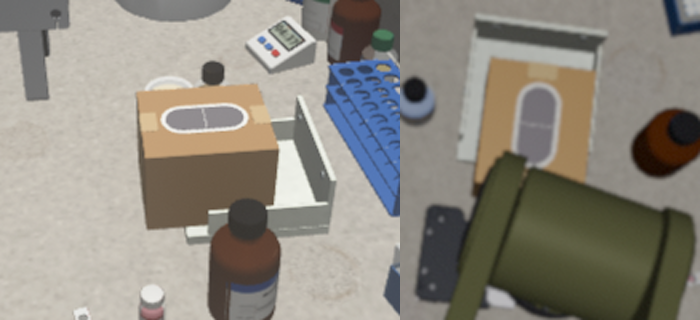

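The carton lies on its back with the opening up, jutting out of the front. In the top crop its far edge runs (490,58) to (590,72). I lower the fingers behind its near end and check the offset.

```bash
python3 -m pendant '[[[0,0,-2],0],[[0,0,-2],0],[[0,0,-2],0],[[0,0,-2],0],[[0,0,-2],0],[[0,0,-2],0],[[0,0,-1.1],0],[[0,0,0],0],[[0,0,0],0]]'|grep -E 'pos|force:'
python3 - <<'E'
from h import *
t=ctrl.camera("top")
m=brown(t["color"]);m[:165]=0;m[300:]=0;m[:,:315]=0;m[:,395:]=0
k=max(cv2.findContours(cv2.morphologyEx(m,cv2.MORPH_CLOSE,np.ones((5,5))),0,1)[0],key=cv2.contourArea)[:,0]
print(k.min(0),k.max(0))
q=[ray(t,p,.106) for p in((335,179),(385,186))];w=q[0]-q[1];C=sum(q)/2;d=C[:2]-[.6732,-.1463]
print(q,"yaw",np.arctan2(-w[0],w[1]),"far end x,y in holder",d@[.995,-.0998],d@[.0998,.995])
# side edges of the top face
e=[]
for r in range(185,225,4):
    x=np.where(m[r]>0)[0];e.append((r,x.min(),x.max()))
for j in(1,2):
    P=np.array([ray(t,(v[j],v[0]),.106)[:2] for v in e]);s=np.polyfit(P[:,0],P[:,1],1);print(j,s[0],[((p-[.6732,-.1463])@[.0998,.995]).round(4) for p in P[::4]])
E
```

```text
ee_pos: [0.5467, -0.1371, 0.0348]
force: [0.3, 0.3, 0.8]
grip_force: 0.0
[327 179] [387 247]
[array([ 0.76238096, -0.10673635,  0.106     ]), array([ 0.75192464, -0.20334061,  0.106     ])] yaw -0.10781892112316231 far end x,y in holder 0.08440513511647306 -0.00031629711064584746
1 -0.10406423761126646 [np.float64(0.0468), np.float64(0.0467), np.float64(0.0485)]
2 -0.020964069934503757 [np.float64(-0.041), np.float64(-0.0519), np.float64(-0.0514)]
```

```bash
python3 -m pendant '[[[1,-0.1,0],0],[[1,-0.1,0],0],[[1,-0.1,0],0],[[1,-0.1,0],0],[[1,-0.1,0],0],[[1,-0.1,0],0],[[0.5,-0.05,0],0],[[0.2,-0.02,0],0],[[0.2,-0.02,0],0],[[0.2,-0.02,0],0],[[0.2,-0.02,0],0],[[0.2,-0.02,0],0],[[0.2,-0.02,0],0],[[0.2,-0.02,0],0],[[0.2,-0.02,0],0]]'|grep -E 'pos|force:'; python3 -m pendant '[[[0.2,-0.02,0],0],[[0.2,-0.02,0],0],[[0.2,-0.02,0],0],[[0.2,-0.02,0],0],[[0.2,-0.02,0],0]]'|grep -E 'pos|force:'
```

```text
ee_pos: [0.6274, -0.1452, 0.0348]
force: [-3.1, 0.8, 1.7]
grip_force: 1.4
ee_pos: [0.6375, -0.1462, 0.0348]
force: [-2.0, 1.3, 2.2]
grip_force: 1.4
```

```bash
python3 -m pendant '[[[0.2,-0.02,0],0],[[0.2,-0.02,0],0],[[0.2,-0.02,0],0],[[0.2,-0.02,0],0],[[0.2,-0.02,0],0],[[0.2,-0.02,0],0],[[0.2,-0.02,0],0],[[0.2,-0.02,0],0]]'|grep -E 'pos|force:'; python3 -m pendant '[[[0.2,-0.02,0],0],[[0.2,-0.02,0],0],[[0.2,-0.02,0],0],[[0.2,-0.02,0],0],[[0.2,-0.02,0],0],[[0.2,-0.02,0],0]]'|grep -E 'pos|force:'; python3 -m pendant '[[[0.1,-0.01,0],0],[[0.1,-0.01,0],0],[[0.1,-0.01,0],0]]'|grep -E 'pos|force:'
```

```text
ee_pos: [0.6536, -0.1478, 0.0347]
force: [-2.6, 0.0, 2.6]
grip_force: 1.5
ee_pos: [0.6655, -0.1491, 0.0347]
force: [-3.2, 0.4, 2.4]
grip_force: 1.5
ee_pos: [0.6684, -0.1493, 0.0347]
force: [-3.1, 1.1, 1.1]
grip_force: 1.3
```

```bash
python3 -m pendant '[[[0.1,-0.01,0],0]]'|grep -E 'pos|force:'; python3 -m pendant '[[[0.08,-0.008,0],0]]'|grep -E 'pos|force:'; python3 -m pendant '[[[0.05,-0.005,0],0]]'|grep -E 'pos|force:'
```

```text
ee_pos: [0.6694, -0.1494, 0.0347]
force: [-2.2, 0.2, 0.6]
grip_force: 1.3
ee_pos: [0.6702, -0.1495, 0.0347]
force: [-2.8, 0.4, 1.5]
grip_force: 1.2
ee_pos: [0.6707, -0.1495, 0.0347]
force: [-2.6, 0.2, 0.8]
grip_force: 1.2
```

```bash
python3 -m pendant '[[[0.05,-0.005,0],0]]'|grep -E 'pos|force:'; python3 -m pendant '[[[0.05,-0.005,0],0]]'|grep -E 'pos|force:'
```

```text
ee_pos: [0.6712, -0.1496, 0.0347]
force: [-2.7, 0.5, 0.5]
grip_force: 1.2
ee_pos: [0.6717, -0.1496, 0.0347]
force: [-2.4, -0.1, 0.7]
grip_force: 1.1
```

```bash
python3 -m pendant '[[[0.04,-0.004,0],0]]'|grep -E 'pos|force:'
```

```text
ee_pos: [0.6721, -0.1497, 0.0347]
force: [-2.7, -1.3, 0.3]
grip_force: 1.1
```

```bash
python3 -m pendant '[[[0.04,-0.004,0],0]]'|grep -E 'pos|force:'; python3 -m pendant '[[[0.04,-0.004,0],0]]'|grep -E 'pos|force:'
```

```text
ee_pos: [0.6725, -0.1497, 0.0347]
force: [-1.9, -0.2, 1.3]
grip_force: 1.1
ee_pos: [0.6729, -0.1497, 0.0347]
force: [-2.3, 0.4, 0.5]
grip_force: 1.0
```

```bash
python3 -m pendant '[[[0.04,-0.004,0],0]]'|grep -E 'pos|force:'
```

```text
ee_pos: [0.6733, -0.1498, 0.0347]
force: [-2.5, 0.8, 0.6]
grip_force: 1.0
```

```bash
python3 -m pendant '[[[0.03,-0.003,0],0]]'|grep -E 'pos|force:'
```

```text
ee_pos: [0.6736, -0.1498, 0.0347]
force: [-2.4, 0.4, -0.3]
grip_force: 1.0
```

```bash
python3 -m pendant '[[[0.03,-0.003,0],0]]'|grep -E 'pos|force:'; python3 -m pendant '[[[0.03,-0.003,0],0]]'|grep -E 'pos|force:'
```

```text
ee_pos: [0.6739, -0.1499, 0.0347]
force: [-2.1, 0.0, 0.1]
grip_force: 0.9
ee_pos: [0.674, -0.1499, 0.0347]
force: [-5.7, 1.0, 1.9]
grip_force: 3.1
```

```bash
python3 -m pendant '[[[0.03,-0.003,0],0]]'|grep -E 'pos|force:'; python3 -m pendant '[[[0,0,0],0]]'|grep -E 'pos|force:'
```

```text
ee_pos: [0.674, -0.1499, 0.0347]
force: [-10.4, 1.5, 4.4]
grip_force: 4.9
ee_pos: [0.674, -0.1499, 0.0347]
force: [-7.0, 0.1, 2.3]
grip_force: 3.5
```

```bash
python3 -m pendant '[[[0.02,-0.002,0],0]]'|grep -E 'pos|force:'; python3 -m pendant '[[[0,0,0],0]]'|grep -E 'pos|force:'
```

```text
ee_pos: [0.674, -0.1499, 0.0347]
force: [-10.2, 0.8, 4.1]
grip_force: 5.6
ee_pos: [0.674, -0.15, 0.0347]
force: [-8.9, 1.4, 3.6]
grip_force: 4.7
```

```bash
python3 -m pendant '[[[0.02,-0.002,0],0],[[0,0,0],0]]'|grep -E 'pos|force:'; python3 -m pendant '[[[0.01,-0.001,0],0],[[0,0,0],0]]'|grep -E 'pos|force:'
```

```text
ee_pos: [0.6739, -0.1499, 0.0347]
force: [-11.9, 0.2, 4.6]
grip_force: 5.9
ee_pos: [0.6739, -0.1499, 0.0347]
force: [-13.3, 1.1, 5.0]
grip_force: 6.5
```

```bash
python3 -m pendant '[[[0,0,0],0],[[0,0,0],0],[[0,0,0],0],[[0,0,0],0],[[0,0,0],0],[[0,0,0],0],[[0,0,0],0],[[0,0,0],0]]'; python3 -m pendant '[[[-0.2,0.02,0],0],[[-0.5,0.05,0],0],[[-1,0.1,0],0],[[-1.5,0.15,0],0],[[-2,0.2,0],0],[[-2,0.2,0],0],[[-2,0.2,0],0],[[-1,0.1,2],0],[[-1,0.1,2],0],[[-1,0.1,2],0],[[0,0,0],0],[[0,0,0],0]]'
python3 - <<'E'
from h import *
c=ctrl.camera("side");t=ctrl.camera("top")
a=cv2.resize(c["color"][180:380,220:470,::-1],None,fx=1.6,fy=1.6,interpolation=2)
b=cv2.resize(t["color"][150:310,290:440,::-1],None,fx=2,fy=2,interpolation=2)
cv2.imwrite("pics/b5.png",np.hstack([a,b[:320]]))
E
```

```text
time_s: 16.07
ee_pos: [0.6739, -0.1499, 0.0347]
eef_rot: [-3.142, 0.003, -0.1]
force: [-13.3, 1.7, 4.7]
grip_width: 0.0658
grip_force: 6.5
time_s: 17.07
ee_pos: [0.5533, -0.1379, 0.0957]
eef_rot: [3.141, -0.003, -0.101]
force: [-0.2, -0.1, -1.1]
grip_width: 0.0656
grip_force: 0.0
```

View pics/b5.png

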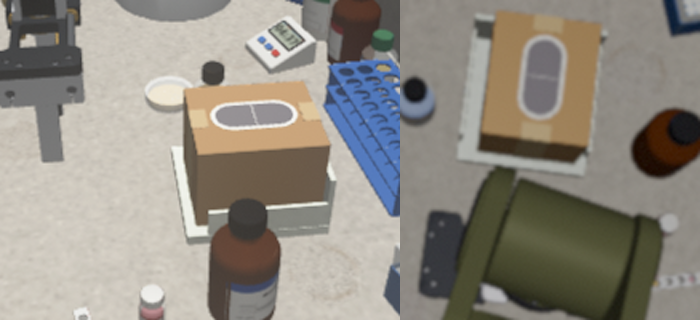

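The side and top views show the carton home against the end wall, flat, with the opening up. I check its squareness in numbers, then hand in.

Run:
```python
from h import *
t=ctrl.camera("top");m=brown(t["color"]);m[:150]=0;m[232:]=0;m[:,:315]=0;m[:,395:]=0
k=max(cv2.findContours(cv2.morphologyEx(m,cv2.MORPH_CLOSE,np.ones((5,5))),0,1)[0],key=cv2.contourArea)
b=cv2.boxPoints(cv2.minAreaRect(k));q=np.array([ray(t,p,.106)[:2] for p in b]);d=q.mean(0)-[.6732,-.1463]
e=q[1]-q[0];print(np.linalg.norm(np.diff(q,axis=0),axis=1),"yaw",np.arctan2(e[1],e[0]),"centre",d@[.995,-.0998],d@[.0998,.995])
```

```text
[0.12322081 0.10398588 0.12329623] yaw -0.0994528503329843 centre 0.07250343940775637 -0.002495759814420492
```

```bash
python3 -c "
from station import ctrl
print(ctrl.hand_in())"
```

```text
the job is handed in; nothing more can be done
None
```

The job is handed in, with no verdict returned: the carton lies on its back in the holder with the opening up, home against the end wall (centre 72.5 mm in from the edge, 2.5 mm to one side, square within about 0.01 rad), pressed at about 14 N; readings peaked at 19.5 N while butting, just under the 20 N limit, and the neighbouring things looked unmoved.

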